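# Clear the dust collector's filter with its pull-knob

## Robot

A 7-joint arm with a two-finger parallel gripper is mounted at the origin on the work surface. World frame = base frame: x ahead of the robot, y to its left, z up, the work surface at z = 0. Lengths are in m, angles in rad, forces in N, time in s.
With the tool pointing down it reaches from about 0.4 to 0.875 m from the base axis. Payload 19.3 kg.
Tool frame: the origin (TCP) lies midway between the tips of the shut fingers; the grasp point (between the pads) lies 19 mm behind it (bot.pinch_z is the distance from the TCP to the grasp point, in m); z points along the fingers, y is the line along which they close (so a half turn about z gives the same grasp; the last joint's range is limited). The gripper opens to 85 mm and grips with 20 to 120 N. Pads are 22 mm wide; open, the fingers measure 114 mm over their backs; the gripper's body (76 mm by 85 mm) begins 54 mm behind the grasp point. The pads swing forward as they close: fully open they stand 13 mm farther back than shut.
Start: joints at [1.214, 0.521, -0.036, 1.599, 0.021, 1.021, -0.113], TCP at [0.177, -0.599, 0.231] pointing down, gripper open.
Joint ranges: [-2.91, 2.91], [-0.3, 2.13], [-1.5, 1.42], [0.17, 2.43], [-1.26, 4.41], [0.16, 1.93], [-2.52, 2.52]. Speed limits (rad/s): [1.89, 1.89, 2.39, 2.39, 3.01, 3.01, 3.01].

## Interface

Orientations are given as [roll, pitch, yaw] about the fixed x, y, z axes, in that order (R = Rz(yaw) Ry(pitch) Rx(roll)).
In Python, from workcell import observe, viewer, bot gives the robot as it stands. The module is installed in compiled form; this text tells all that it offers.
- The arm moves only by the tool play_rows, never from a script. Its argument "motion" is a list of rows, each a list of 7 numbers: the shift along the tool's x, y, z in cm, then the turn, a rotation vector about the tool's x, y, z in rad, then the opening, from -1 (shut) to 1 (fully open), so that 0 is half open. A call has exactly 5 rows; each row is the pose to reach, as a shift and turn from the pose commanded when the call began, along the tool's axes at that moment; what a row does not reach only later rows make up. A row lasts 1/10 s, in which the tool goes at most 50 mm and 8.59 degrees, less where a joint would pass 70% of its speed; a pose out of reach is approached as far as the arm can. A call with a gripper value outside its range is refused whole. The fingers move at their own pace and stop on an object; "squeeze" is the grip in N (left out, the last holds). Time passes only in rows, so rows that repeat a pose let the fingers close, or fill a call up. It gives the time, the measured TCP pose, the force, the opening and the grip force at its end, in the units of the state.
- observe(): the state, without advancing time (a new reading comes with each control period).
- viewer.grab_frame(name): name is "scene" or "side" or "wrist"; returns (picture, depth): 400x640x3 uint8, red, green, blue; 400x640 float32, m along the optical axis (not along the pixel's ray), 0 where there is no reading.
- viewer.camera_info(name): a dict with "fx", "fy", "cx", "cy" (pixels), "R" (3x3) and "t" (3): a world point X has camera coordinates R X + t. Camera axes: x right, y down, z forward; pixel columns grow to the right and rows downward; lengths in m; the calibration is good to about 2 mm. A picture is of the moment at which its call begins: read the wrist's pose just before it. camera_info takes no time and is no camera call; for the wrist camera it gives the pose at the moment of the call.
- bot.job_done(): hands the job in; it is judged then, once.
The state is a dict: "clock": time; "qpos": joint angles; "qd": joint speeds; "joint_efforts": joint torques, N m; "position": TCP position; "tool_rot": TCP orientation; "force": force on the tool from outside, world axes, zero at the start; "moment": the same for the moment, N m; "grip_width": finger opening in m; "finger_force": force on a finger pad.
Only numpy, scipy, OpenCV 4.12 (cv2) and the standard library are available. Lean on these libraries where they do the work, as an engineer would, in place of code of your own. Each camera call takes 0.05 s, during which the arm holds its last target. There are 200 camera calls.

## Task

The carving bench's dust collector needs its filter knocked clean. On top of the grey control box, pull the yellow knob straight up all the way out to its detent, then push it back down fully home and let go. Leave the red and blue knobs as they are.

Things in the scene. Friction and masses are not known exactly. Their poses are not given: they have to be found in the camera images.
- filter_knob_cap (a point): Centre of the yellow pull-knob's cap, an upright cylinder 34 mm across and 26 mm tall (13 mm above and below this point) on a 14 mm stem. It rises with the knob; when home it is 29 mm above the flat top of the grey box, 109 mm above the table. z is up along the stem, y along the row of three knobs, x across the row, where there is free room on both sides.
- filter_knob (a joint): Travel of the yellow knob in m: 0 fully home (down), 0.030 fully out (up). Slides straight up and down against about 5 N of friction, with a firm stop at each end; the upper stop is its detent. No spring: it stays wherever it is left.
- power_knob (a joint): Travel of the red knob in m; same shape and mechanism. Starts home at 0, to stay there. The three knobs stand in a row in any order, 90 mm apart, along the middle of a fixed grey control box 300 mm long (y), 160 mm deep (x) and 80 mm tall.
- gate_knob (a joint): Travel of the blue knob in m; same shape and mechanism. Starts fully out at 0.030 (its cap 30 mm higher than the others), to stay there.

How it is judged:
On the way:
1. the yellow knob is pulled out to its detent (value of joint filter_knob above 0.025 m), for 0.2 s.
At the end, for the whole second after the job is handed in: The yellow knob has been out at its detent and is back home within 5 mm; the red knob is still home (within 10 mm) and the blue knob still out (within 10 mm) (value of joint filter_knob below 0.005 m and value of joint power_knob below 0.01 m and value of joint gate_knob above 0.02 m); the robot touches nothing.
It fails at once if the red knob is pulled out by more than 10 mm (value of joint power_knob above 0.01 m).
It fails at once if the blue knob is pushed in by more than 10 mm (value of joint gate_knob below 0.02 m).
It also fails if it takes over 29 s, if anything falls off the work surface, if the arm or the gripper's body presses on something with over 40 N, if the wrist force passes 120 N, or if a joint passes its speed limit or range.

## Working session

There is one attempt and no reset: what is moved stays moved. The work goes in short steps, Python scripts to look and compute and a tool call to move; the robot and the scene stay as the last step left them, time stands still between calls to the robot, and variables do not carry over. Pictures are saved under pics/ and viewed, at most 10 in all, crops included, and the job is handed in when it is done.

Besides the shell and the picture viewer there is one more tool, called as name(argument=value, ...) on one line, values as JSON. play_rows: Moves the arm, as the interface text tells. Its arguments: {"type":"object","properties":{"motion":{"type":"array"},"squeeze":{"type":"number"}},"required":["motion"]}

```bash
mkdir -p pics
cat > h.py <<'E'
import numpy as np, cv2
from workcell import observe, viewer, bot
def blobs(name):
    ci=viewer.camera_info(name); im,d=viewer.grab_frame(name)
    hsv=cv2.cvtColor(im,cv2.COLOR_RGB2HSV); out={}
    for c,(lo,hi) in dict(yellow=(22,35),blue=(100,125),red=(0,8)).items():
        m=cv2.inRange(hsv,(lo,120,60),(hi,255,255))
        n,l,s,ce=cv2.connectedComponentsWithStats(m)
        for i in range(1,n):
            if s[i,4]<40: continue
            v,u=np.where((l==i)&(d>0)); z=d[v,u]
            P=np.c_[(u-ci['cx'])/ci['fx']*z,(v-ci['cy'])/ci['fy']*z,z]
            W=(P-ci['t'])@ci['R']
            top=W[W[:,2]>np.percentile(W[:,2],95)-.004]
            out.setdefault(c,[]).append((ce[i].round(),s[i,4],top.mean(0).round(4),((top.min(0)+top.max(0))/2).round(4),np.ptp(top,0).round(3)))
    return im,out
E
python3 - <<'E'
from h import *
o=observe(); print({k:np.round(o[k],3) for k in ('clock','position','tool_rot','grip_width')},bot.pinch_z)
ims=[]
for n in('scene','side'):
    im,b=blobs(n); ims.append(im)
    for c in b:
        for x in b[c]: print(n,c,*x)
cv2.imwrite('pics/a.png',cv2.resize(np.vstack(ims),(480,600))[:,:,::-1])
E
```

```text
{'clock': np.float64(0.0), 'position': array([ 0.177, -0.599,  0.231]), 'tool_rot': array([-3.14 ,  0.   ,  0.287]), 'grip_width': np.float64(0.086)} 0.0187
scene yellow [372. 217.] 306 [0.5153 0.1172 0.1224] [0.5121 0.1151 0.1224] [0.033 0.033 0.005]
scene blue [200.  79.] 2111 [ 0.3124 -0.6814  0.1201] [ 0.3064 -0.692   0.1202] [0.159 0.169 0.006]
scene blue [127. 171.] 320 [ 0.6814 -0.4767  0.0223] [ 0.6802 -0.4771  0.0229] [0.057 0.044 0.006]
scene blue [421. 226.] 369 [0.5089 0.206  0.1523] [0.5063 0.2045 0.1524] [0.033 0.031 0.006]
scene red [331. 198.] 249 [0.5225 0.0278 0.1222] [0.5203 0.0248 0.1225] [0.031 0.033 0.006]
side yellow [299. 193.] 202 [0.5129 0.1042 0.1203] [0.5118 0.11   0.1201] [0.031 0.029 0.005]
side blue [24.  5.] 234 [-0.7656  1.579   0.2274] [-0.7679  1.5901  0.2281] [0.033 0.055 0.01 ]
side blue [41. 62.] 894 [-0.7848  1.6591  0.0063] [-0.5523  1.2628  0.1294] [0.664 1.062 0.27 ]
side blue [ 9. 54.] 453 [-0.8883  1.6016  0.0061] [-0.8415  1.5289  0.0584] [0.37  0.508 0.125]
side blue [296. 160.] 140 [0.5046 0.1925 0.1498] [0.5041 0.1963 0.15  ] [0.028 0.024 0.006]
side red [301. 218.] 195 [0.5183 0.015  0.1204] [0.5178 0.0195 0.1204] [0.029 0.029 0.005]
```

View pics/a.png

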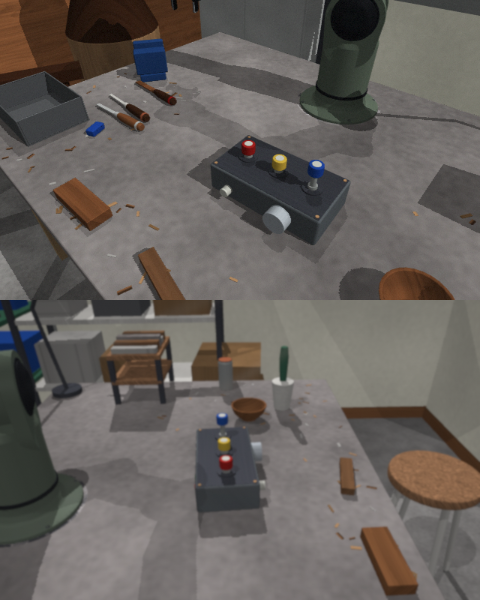

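The yellow knob is the middle one (scene pixel about 372,217), at roughly (0.512, 0.113). Red is at y≈0.02, blue at y≈0.20, and the box is yawed about 0.08 rad. I'll swing over and grip across x.

play_rows(motion=[[3, -2, -0.5, 0, 0, -0.1, 1], [7, -4.5, -1, 0, 0, -0.22, 1], [11, -7, -1.5, 0, 0, -0.34, 1], [15, -9.5, -2, 0, 0, -0.46, 1], [19, -12, -2, 0, 0, -0.58, 1]])

```text
clock: 0.6
position: [0.3261, -0.4292, 0.2518]
tool_rot: [3.141, 0.0, 0.872]
force: [0.1, -0.7, 0.3]
grip_width: 0.0853
finger_force: 0.0
```

```bash
cat > s.py <<'E'
from h import *
from scipy.spatial.transform import Rotation as Ro
import sys
# goal x y z yaw -> shift in tool axes (cm), turn
def rel(g):
    o=observe(); R=Ro.from_euler('xyz',o['tool_rot']); p=np.array(o['position'])
    G=Ro.from_euler('xyz',[np.pi,0,g[3]])
    print('t',round(float(o['clock']),2),'p',p.round(4),'rpy',np.round(o['tool_rot'],3),'q',np.round(o['qpos'],2))
    print('shift cm',(R.inv().apply(np.array(g[:3])-p)*100).round(2),'turn',(R.inv()*G).as_rotvec().round(3))
if __name__=='__main__': rel([float(a) for a in sys.argv[1:]])
E
python3 s.py 0.512 0.113 0.25 1.65
```

```text
t 0.6 p [ 0.3261 -0.4292  0.2518] rpy [3.141 0.    0.872] q [ 0.99  0.37 -0.23  1.8   0.1   0.99  0.02]
shift cm [ 53.46 -20.67   0.15] turn [ 0.001  0.001 -0.778]
```

play_rows(motion=[[4, -1.6, 0, 0, 0, -0.1, 1], [8.5, -3.3, 0, 0, 0, -0.2, 1], [13, -5, 0, 0, 0, -0.3, 1], [17.5, -6.8, 0, 0, 0, -0.4, 1], [22, -8.5, 0, 0, 0, -0.5, 1]])

```text
clock: 1.1
position: [0.4028, -0.2061, 0.2513]
tool_rot: [-3.142, 0.0, 1.371]
force: [1.6, -0.5, 0.5]
grip_width: 0.0853
finger_force: 0.0
```

```bash
python3 s.py 0.512 0.113 0.25 1.65
```

```text
t 1.1 p [ 0.4028 -0.2061  0.2513] rpy [-3.142  0.     1.371] q [ 0.72  0.25 -0.45  1.99  0.13  0.93  0.  ]
shift cm [33.44  4.36  0.12] turn [-0.     0.    -0.279]
```

play_rows(motion=[[4.5, 0.6, 0, 0, 0, -0.05, 1], [9, 1.2, 0, 0, 0, -0.11, 1], [13.5, 1.8, 0, 0, 0, -0.17, 1], [18, 2.4, 0, 0, 0, -0.23, 1], [22, 3, 0, 0, 0, -0.279, 1]])

```text
clock: 1.6
position: [0.4769, 0.0036, 0.2513]
tool_rot: [3.142, -0.0, 1.649]
force: [0.6, -0.6, -0.1]
grip_width: 0.0852
finger_force: 0.0
```

Run:
```python
from s import *
im,b=blobs('wrist')
for c in b:
    for x in b[c]: print(c,*x)
cv2.imwrite('pics/w1.png',im[:,:,::-1])
rel([.512,.113,.25,1.65])
```

```text
yellow [372.  54.] 1204 [0.5097 0.1137 0.1219] [0.5108 0.1152 0.1218] [0.033 0.033 0.005]
red [366. 165.] 749 [0.5169 0.0269 0.1218] [0.5183 0.0262 0.1219] [0.033 0.032 0.006]
t 1.65 p [0.4785 0.0096 0.2516] rpy [ 3.140e+00 -3.000e-03  1.657e+00] q [ 0.36  0.31 -0.62  1.93  0.21  0.97 -0.27]
shift cm [10.01  4.22  0.2 ] turn [ 0.002 -0.003  0.007]
```

View pics/w1.png

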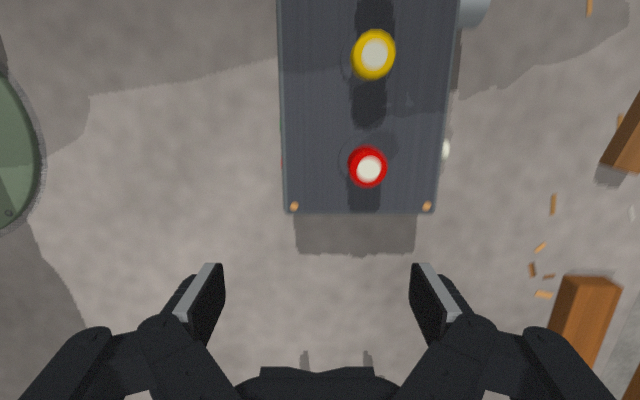

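play_rows(motion=[[2.5, 1, 0, 0, 0, 0, 1], [5, 2, 0, 0, 0, 0, 1], [7.5, 3, 1, 0, 0, 0, 1], [9.5, 3.9, 2, 0, 0, 0, 1], [10, 4.1, 3, 0, 0, 0, 1]])

```text
clock: 2.15
position: [0.5103, 0.1065, 0.2207]
tool_rot: [-3.142, -0.001, 1.648]
force: [-0.1, -0.3, -0.8]
grip_width: 0.0854
finger_force: 0.0
```

```bash
python3 s.py 0.511 0.1145 0.088 1.65
```

```text
t 2.15 p [0.5103 0.1065 0.2207] rpy [-3.142e+00 -1.000e-03  1.648e+00] q [ 0.15  0.43 -0.61  1.86  0.3   0.95 -0.52]
shift cm [ 0.78  0.14 13.27] turn [-0.    -0.001 -0.002]
```

play_rows(motion=[[0.4, 0.1, 0, 0, 0, 0, 1], [0.6, 0.1, 2, 0, 0, 0, 1], [0.6, 0.1, 4, 0, 0, 0, 1], [0.6, 0.1, 5, 0, 0, 0, 1], [0.6, 0.1, 5, 0, 0, 0, 1]])

```text
clock: 2.65
position: [0.5101, 0.1094, 0.1706]
tool_rot: [-3.14, 0.0, 1.645]
force: [0.2, 0.5, 0.3]
grip_width: 0.0854
finger_force: 0.0
```

Run:
```python
from s import *
rel([.511,.1145,.088,1.65])
for n in('wrist','scene'):
    im,b=blobs(n)
    for c in ('yellow','red'):
        for x in b.get(c,[]): print(n,c,*x)
    cv2.imwrite(f'pics/{n}2.png',im[:,:,::-1])
```

```text
t 2.65 p [0.5101 0.1094 0.1706] rpy [-3.14   0.     1.645] q [ 0.11  0.49 -0.58  1.91  0.35  0.85 -0.58]
shift cm [0.5  0.14 8.26] turn [-0.002  0.    -0.005]
wrist yellow [320. 211.] 1657 [0.5108 0.1171 0.1218] [0.5112 0.1154 0.1214] [0.033 0.032 0.005]
wrist red [320. 321.] 1585 [0.5177 0.0288 0.1216] [0.5181 0.0261 0.1213] [0.033 0.033 0.005]
scene yellow [372. 217.] 307 [0.5156 0.1174 0.1223] [0.5127 0.1151 0.1227] [0.035 0.031 0.006]
scene red [227. 132.] 48 [ 0.4086 -0.4336  0.0291] [ 0.4087 -0.4324  0.0291] [0.016 0.022 0.005]
scene red [331. 198.] 254 [0.5226 0.028  0.1223] [0.5205 0.026  0.1224] [0.032 0.032 0.005]
```

View pics/wrist2.png

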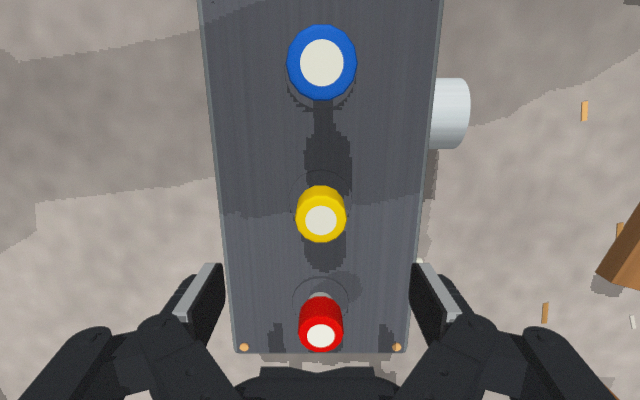

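Centred on yellow (320,211), with the fingers clear either side and blue and red above and below in the picture. Descending.

play_rows(motion=[[0.3, 0.1, 1, 0, 0, 0, 1], [0.55, 0.15, 3, 0, 0, 0, 1], [0.55, 0.15, 5, 0, 0, 0, 1], [0.55, 0.15, 6.3, 0, 0, 0, 1], [0.55, 0.15, 6.3, 0, 0, 0, 1]])

```text
clock: 3.25
position: [0.511, 0.1158, 0.107]
tool_rot: [-3.14, 0.0, 1.646]
force: [0.5, 0.0, -0.0]
grip_width: 0.0858
finger_force: 0.0
```

Run:
```python
from s import *
rel([.5115,.115,.088,1.65])
for n in('wrist','side'):
    im,b=blobs(n)
    for c in ('yellow','red'):
        for x in b.get(c,[]): print(n,c,*x)
    cv2.imwrite(f'pics/{n}3.png',im[:,:,::-1])
a=cv2.imread('pics/side3.png')[120:280,200:400]
cv2.imwrite('pics/v3.png',np.hstack([cv2.resize(cv2.imread('pics/wrist3.png'),(400,250)),cv2.resize(a,(312,250))]))
```

```text
t 3.25 p [0.511  0.1158 0.107 ] rpy [-3.14   0.     1.646] q [ 0.05  0.59 -0.53  1.95  0.44  0.72 -0.66]
shift cm [-0.09  0.05  1.9 ] turn [-0.002  0.    -0.004]
wrist yellow [319. 268.] 3440 [0.5108 0.118  0.1217] [0.5112 0.1155 0.1214] [0.033 0.034 0.005]
wrist red [318. 370.] 69 [0.5096 0.1266 0.1818] [0.51   0.1264 0.1818] [0.005 0.001 0.001]
side yellow [299. 193.] 198 [0.5131 0.1043 0.12  ] [0.5118 0.1114 0.1199] [0.031 0.034 0.005]
side red [301. 219.] 191 [0.5182 0.0142 0.1201] [0.5179 0.0201 0.1201] [0.028 0.031 0.005]
```

View pics/v3.png

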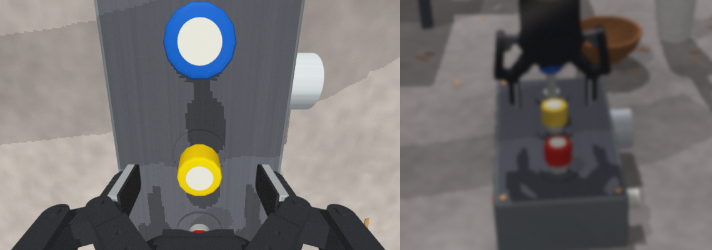

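The fingers flank the yellow cap at (199,175) in the left picture. I'll go down the rest and close.

play_rows(motion=[[0, 0, 1, 0, 0, 0, 1], [0, 0, 1.7, 0, 0, 0, 1], [0, 0, 1.7, 0, 0, 0, 0.2], [0, 0, 1.7, 0, 0, 0, -0.4], [0, 0, 1.7, 0, 0, 0, -1]], squeeze=40)

```text
clock: 3.85
position: [0.5118, 0.116, 0.0915]
tool_rot: [3.141, -0.0, 1.646]
force: [-0.1, -0.3, 0.1]
grip_width: 0.0442
finger_force: 0.0
```

play_rows(motion=[[0, 0, 0, 0, 0, 0, -1], [0, 0, 0, 0, 0, 0, -1], [0, 0, 0, 0, 0, 0, -1], [0, 0, 0, 0, 0, 0, -1], [0, 0, 0, 0, 0, 0, -1]])

```text
clock: 4.35
position: [0.5121, 0.1159, 0.0917]
tool_rot: [3.141, -0.0, 1.646]
force: [-0.1, 0.1, 7.1]
grip_width: 0.0331
finger_force: 39.4
```

play_rows(motion=[[0, 0, -0.6, 0, 0, 0, -1], [0, 0, -1.2, 0, 0, 0, -1], [0, 0, -1.8, 0, 0, 0, -1], [0, 0, -2.4, 0, 0, 0, -1], [0, 0, -2.9, 0, 0, 0, -1]])

```text
clock: 4.85
position: [0.512, 0.116, 0.1209]
tool_rot: [3.141, -0.0, 1.646]
force: [5.4, 1.4, -6.7]
grip_width: 0.0329
finger_force: 40.3
```

play_rows(motion=[[0, 0, -0.1, 0, 0, 0, -1], [0, 0, -0.1, 0, 0, 0, -1], [0, 0, -0.1, 0, 0, 0, -1], [0, 0, -0.1, 0, 0, 0, -1], [0, 0, -0.1, 0, 0, 0, -1]])

```text
clock: 5.35
position: [0.512, 0.1159, 0.1215]
tool_rot: [3.141, -0.0, 1.646]
force: [5.4, -0.1, 4.3]
grip_width: 0.0329
finger_force: 41.6
```

Run:
```python
from s import *
for n in('wrist','side'):
    im,b=blobs(n)
    for c in ('yellow','red','blue'):
        for x in b.get(c,[]): print(n,c,*x)
    cv2.imwrite(f'pics/{n}4.png',im[:,:,::-1])
a=cv2.imread('pics/side4.png')[120:280,200:400]
cv2.imwrite('pics/v4.png',np.hstack([cv2.resize(cv2.imread('pics/wrist4.png'),(400,250)),cv2.resize(a,(312,250))]))
```

```text
wrist yellow [317. 285.] 4326 [0.5109 0.1183 0.1514] [0.5112 0.1154 0.1511] [0.033 0.034 0.005]
wrist red [317. 361.] 779 [0.5164 0.0487 0.1193] [0.5152 0.0831 0.1534] [0.022 0.089 0.087]
wrist blue [316.  68.] 5293 [0.5041 0.2051 0.1517] [0.5043 0.2046 0.1515] [0.033 0.033 0.005]
side yellow [298. 181.] 210 [0.513  0.1049 0.1497] [0.5118 0.1086 0.1496] [0.032 0.027 0.004]
side red [301. 219.] 197 [0.5184 0.0137 0.1203] [0.518  0.0187 0.1203] [0.028 0.029 0.005]
side blue [46. 70.] 390 [-0.3617  0.9734  0.1904] [-0.3132  0.8921  0.2236] [0.941 1.813 0.461]
side blue [297. 161.] 118 [0.5107 0.1044 0.1955] [0.5107 0.1046 0.1958] [0.013 0.006 0.003]
```

View pics/v4.png

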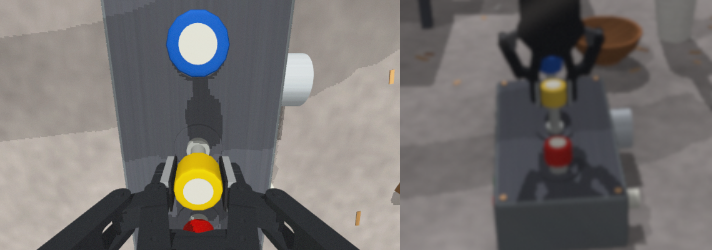

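The yellow cap is 29.5 mm up: its top went from 0.1217 to 0.1512. It is gripped at (197,185) in the left picture, and red and blue haven't moved. Held over 0.5 s, so now I push it home.

play_rows(motion=[[0, 0, 0.6, 0, 0, 0, -1], [0, 0, 1.2, 0, 0, 0, -1], [0, 0, 1.8, 0, 0, 0, -1], [0, 0, 2.4, 0, 0, 0, -1], [0, 0, 3.0, 0, 0, 0, -1]])

```text
clock: 5.95
position: [0.512, 0.116, 0.0911]
tool_rot: [3.141, -0.0, 1.646]
force: [-0.1, -1.6, 57.2]
grip_width: 0.0328
finger_force: 47.4
```

play_rows(motion=[[0, 0, 0.1, 0, 0, 0, -1], [0, 0, 0.1, 0, 0, 0, -1], [0, 0, 0.1, 0, 0, 0, -1], [0, 0, 0.1, 0, 0, 0, -1], [0, 0, 0.1, 0, 0, 0, -1]])

```text
clock: 6.45
position: [0.512, 0.116, 0.0909]
tool_rot: [3.141, 0.0, 1.646]
force: [0.9, -1.4, 19.8]
grip_width: 0.0326
finger_force: 44.1
```

Run:
```python
from h import *
im,b=blobs('wrist')
for c in ('yellow','red','blue'):
    for x in b.get(c,[]): print(c,*x)
```

```text
yellow [317. 286.] 4359 [0.5108 0.1183 0.1215] [0.5111 0.1155 0.1211] [0.033 0.033 0.005]
blue [316.  64.] 9002 [0.5042 0.204  0.1517] [0.5041 0.2031 0.1517] [0.034 0.031 0.006]
```

It's firmly home. Opening now, then retreating up.

play_rows(motion=[[0, 0, 0, 0, 0, 0, 1], [0, 0, 0, 0, 0, 0, 1], [0, 0, 0, 0, 0, 0, 1], [0, 0, 0, 0, 0, 0, 1], [0, 0, 0, 0, 0, 0, 1]])

```text
clock: 7.0
position: [0.5115, 0.1158, 0.0901]
tool_rot: [-3.141, 0.0, 1.646]
force: [-0.3, -0.3, -0.2]
grip_width: 0.0854
finger_force: 0.0
```

play_rows(motion=[[0, 0, 0, 0, 0, 0, 1], [0, 0, 0, 0, 0, 0, 1], [0, 0, -0.5, 0, 0, 0, 1], [0, 0, -2, 0, 0, 0, 1], [0, 0, -4, 0, 0, 0, 1]])

```text
clock: 7.5
position: [0.5113, 0.1159, 0.1312]
tool_rot: [-3.141, -0.0, 1.646]
force: [0.2, -0.9, -0.1]
grip_width: 0.0853
finger_force: 0.0
```

play_rows(motion=[[0, 0, -2, 0, 0, 0, 1], [0, 0, -5, 0, 0, 0, 1], [0, 0, -8, 0, 0, 0, 1], [0, 0, -9, 0, 0, 0, 1], [0, 0, -9, 0, 0, 0, 1]])

```text
clock: 8.0
position: [0.5123, 0.116, 0.2223]
tool_rot: [3.139, -0.0, 1.646]
force: [0.0, 0.0, -1.1]
grip_width: 0.0855
finger_force: 0.0
```

Run:
```python
from h import *
o=observe(); print(o['clock'],o['position'],o['qd'],o['force'])
im,b=blobs('scene')
for c in ('yellow','red','blue'):
    for x in b.get(c,[]): print(c,*x)
```

```text
8.0 [0.51226379 0.11598481 0.22225555] [-0.01167937  0.04263207  0.01670079  0.03619254  0.02029591 -0.0330033
 -0.01562317] [ 0.04391211  0.02242074 -1.09882469]
yellow [372. 217.] 309 [0.5152 0.1171 0.1222] [0.5116 0.1151 0.122 ] [0.035 0.031 0.005]
red [227. 132.] 44 [ 0.4091 -0.4335  0.0296] [ 0.4099 -0.4346  0.03  ] [0.015 0.015 0.004]
red [331. 198.] 245 [0.5227 0.0279 0.1222] [0.5198 0.0253 0.1221] [0.035 0.032 0.005]
blue [197.  54.] 116 [ 0.2742 -0.7367  0.1203] [ 0.2738 -0.7409  0.1202] [0.101 0.08  0.004]
blue [201.  85.] 1603 [ 0.3305 -0.6535  0.1203] [ 0.3279 -0.6533  0.1201] [0.116 0.094 0.006]
blue [126. 172.] 307 [ 0.681  -0.4765  0.0221] [ 0.68   -0.4769  0.0221] [0.056 0.046 0.005]
blue [421. 226.] 370 [0.509  0.206  0.1522] [0.5056 0.2047 0.1518] [0.034 0.031 0.005]
```

```bash
python3 -c "
from workcell import bot
print(bot.job_done())"
```

```text
the job is handed in; nothing more can be done
None
```

I pulled the yellow knob out about 29.5 mm to its detent, pushed it back home and let go; red and blue stayed as they were, the gripper is clear, and the job was handed in at about 8 s (verdict not shown).

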